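# Set the guarded dosing valve of a ventilator gas unit

## Robot

A 7-joint arm with a two-finger parallel gripper is mounted at the origin on the work surface. World frame = base frame: x ahead of the robot, y to its left, z up, the work surface at z = 0. Lengths are in m, angles in degrees, forces in N, time in s.
With the tool pointing down it reaches from about 0.425 to 0.875 m from the base axis. Payload 4.7 kg.
Tool frame: the origin (TCP) lies at the very end of the fingers, on their centre line; the grasp point (between the pads) lies 19 mm behind it; z points along the fingers, y is the line along which they close (so a half turn about z gives the same grasp; the last joint's range is limited). The gripper opens to 87 mm and grips with 3 to 60 N. Pads are 19 mm wide; open, the fingers measure 117 mm over their backs; the gripper's body (75 mm by 190 mm) begins 51 mm behind the grasp point.
Start: joints at [68.589, 18.392, -4.016, 83.108, 1.295, 78.541, -3.26], TCP at [0.246, -0.602, 0.223] pointing down, gripper open.
Joint ranges: [-163.93, 163.93], [-17.29, 119.83], [-79.2, 71.16], [3.27, 140.29], [-89.18, 269.18], [5.43, 117.66], [-154.24, 154.24]. Speed limits (degrees/s): [147.25, 147.25, 180, 180, 180, 180, 180].

## Interface

Orientations are given as [roll, pitch, yaw] about the fixed x, y, z axes, in that order (R = Rz(yaw) Ry(pitch) Rx(roll)).
In Python, from cell import telemetry, cams, env gives the robot as it stands.
- The arm moves only by the tool arm_command, never from a script. Its argument "series" is text: rows parted by semicolons, each of 5 numbers parted by spaces: the shift along the tool's x, y, z in mm, then the turn about the tool's z in rad, then the closure in counts, from 0 (fully open) to 255 (shut). A call has 1 to 20 rows; each row shifts and turns the commanded pose from where the row before left it, along the tool's axes as they then stand; what a row does not reach is not made up. A row lasts 1/12 s, in which the tool goes at most 41.7 mm and 7.16 degrees, less where a joint would pass 70% of its speed; a pose out of reach is approached as far as the arm can. A call is refused whole if a number of a shift passes 41.7 or a number of a turn 0.125, either way. A call with a gripper value outside its range is refused whole. The fingers move at their own pace and stop on an object; "squeeze" is the grip in N (left out, the last holds). Time passes only in rows, so rows that do not move let the fingers close. It gives the time, the measured TCP pose, the force, the opening and the grip force at its end, in the units of the state.
- telemetry.get_obs(): the state, without advancing time (a new reading comes with each control period).
- cams.read_camera(name): name is "scene" or "side" or "wrist"; returns the picture (420x560x3 uint8, blue, green, red); there is no depth.
- cams.calibration(name): a dict with "K" (3x3 intrinsics, pixels), "origin" and "rotation" of the camera in the world; the wrist camera has in their place "hand_eye" (4x4, takes a point from camera to tool coordinates, whose origin is the TCP and whose axes are the flange's). Camera axes: x right, y down, z forward; pixel columns grow to the right and rows downward; lengths in m; the calibration is good to about 2 mm. The wrist camera is an equidistant fisheye: a pixel r from the principal point sees the ray r / f radians off the axis. A picture is of the moment at which its call begins: read the wrist's pose just before it. calibration takes no time and is no camera call.
- env.sign_off(): hands the job in; it is judged then, once.
The state is a dict: "time_s": time; "qpos": joint angles; "joint_velocities": joint speeds; "effort": joint torques, N m; "tool_pos": TCP position; "tool_rot": TCP orientation; "force": force on the tool from outside, world axes, zero at the start; "wrist_torque": the same for the moment, N m; "grip_width": finger opening in m; "grasp_force": force on a finger pad.
Only numpy, scipy, OpenCV 4.12 (cv2) and the standard library are available. Lean on these libraries where they do the work, as an engineer would, in place of code of your own. Each camera call takes 0.05 s, during which the arm holds its last target. There are 200 camera calls.

## Task

Set the dosing valve on the cream gas unit: slide its clear guard fully aside, turn the black bar handle until its pointed end lines up with the small marker tab on the ring around it, let go of it, and then slide the guard fully back over the valve. Leave the marker tab, the round purge knob and the things standing on the bench as they are.

Things in the scene. Friction and masses are not known exactly. Their poses are not given: they have to be found in the camera images.
- gas_unit: Low cream metal box fixed to the bench, 190 x 440 x 55 mm (x, y, z). Origin: centre of its underside, on the bench. Its y axis is its long side. On its top: the dosing valve with its axis at y = -115 mm, x = 0; two flush gauges in the middle; a round purge knob at y = +178 mm; along the whole top, at x = +/-78 mm, two low rails 7 mm high that carry the guard.
- guard (a joint): Clear plastic guard over the valve, a top plate 164 x 125 mm (x, y of the gas unit) and 4 mm thick, 108 to 112 mm above the bench, with side walls at x = +/-80 mm and open ends. Value in m: 0 = fully closed, centred over the valve; it grows to 0.165 = fully aside as the guard slides along the gas unit's +y (end stops at both). It needs about 2 N and stays where it is left. At the start it is closed or up to 15 mm short of it.
- guard_grip (a point): Point to grip on the guard: 12 mm below the top of the black upright grip bar on the middle of its top plate, 134 mm above the bench. The bar is 45 mm along the gas unit's x, 14 mm thick along its y, and stands 34 mm above the plate (112 to 146 mm above the bench). Axes parallel to the gas unit's; moves with the guard.
- dose_valve (a joint): Angle of the dosing valve's handle in rad: 0 = shut, pointed end towards the gas unit's -y; grows to 1.65 counter-clockwise seen from above (through the gas unit's +x at 1.57). Turns against a steady friction of about 0.1 N m and stays where it is left. Its start is shut or nearly so.
- valve_grip (a point): Point to grip on the valve handle: on the turning axis, 90 mm above the bench. The handle is a black plastic bar 13 mm thick, 52 mm long (26 mm each way from the axis) and 28 mm high (73 to 101 mm above the bench), with a lower tapered nose at one end reaching 44 mm from the axis. The point's x axis runs along the bar to the pointed end; z is up.
- pointer_tip (a point): Just past the pointed end of the handle, 46 mm from the turning axis, 81 mm above the bench. Turns with the handle.
- set_ring (a joint): Angle of the marker tab about the valve's axis, in rad, with the same zero and direction as dose_valve: the handle is set when both values are equal. Different at each start. The ring is stiff (0.4 N m) and must not be shifted.
- marker (a point): Inner end of the marker tab, 46 mm from the valve's axis: a small black block 7 mm wide, 10 mm long radially (47 to 57 mm from the axis), its top 66 mm above the bench, on a flat ring.
- purge_mark (a point): Steel line on the rim of the round purge knob, 18 mm from its axis. The knob is 40 mm across, its top 79 mm above the bench, and turns easily: leave it alone.
- granule_jar: White round jar with a grey cap, 68 mm across, 105 mm high, standing loose near the gas unit; origin under its centre. Leave alone.
- elbow: Steel pipe elbow standing loose on a round flange 60 mm across, about 64 mm high, its side branch reaching 40 mm along its x; origin under the flange's centre. Leave alone.
- spanner: Steel spanner lying on the bench beyond the gas unit, along its own x axis. Leave alone.

How it is judged (in metres and radians):
On the way, in this order (a step that is already met when the one before it is completed fails the run):
1. the guard is slid fully aside (value of joint guard above 0.145 m), for 0.2 s.
2. the handle's pointed end lines up with the marker tab, and the handle is let go (horizontal distance between pointer_tip and marker below 0.004 m and velocity of joint dose_valve between -0.05 and 0.05 rad/s and contact force between the fingers and dose_valve below 0.3 N), for 0.2 s.
At the end, for the whole second after the job is handed in: The handle's pointed end is within 4 mm (5 degrees) of the marker tab's middle line, the guard is within 10 mm of its closed end and at rest (horizontal distance between pointer_tip and marker below 0.004 m and value of joint guard below 0.01 m and velocity of joint guard between -0.005 and 0.005 m/s); the robot touches nothing.
It fails at once if the marker tab is shifted by more than 3 mm (distance of marker from where it was at the start of the episode above 0.003 m).
It fails at once if the purge knob is turned (distance of purge_mark from where it was at the start of the episode above 0.005 m).
It fails at once if the jar, the elbow or the spanner is moved by more than 20 mm (distance of any of granule_jar, elbow, spanner from where it was at the start of the episode above 0.02 m).
It also fails if it takes over 64 s, if anything falls off the work surface, if the arm or the gripper's body presses on something with over 40 N, if the wrist force passes 120 N, or if a joint passes its speed limit or range.

## Working session

There is one attempt and no reset: what is moved stays moved. The work goes in short steps, Python scripts to look and compute and a tool call to move; the robot and the scene stay as the last step left them, time stands still between calls to the robot, and variables do not carry over. Pictures are saved under pics/ and viewed, at most 10 in all, crops included, and the job is handed in when it is done.

Besides the shell and the picture viewer there is one more tool, called after ">>>" as name(argument=value, ...), one argument or row to a line, values as JSON. arm_command: Moves the arm, as the interface text tells. Its arguments: {"type":"object","properties":{"series":{"type":"string"},"squeeze":{"type":"number"}},"required":["series"]}

```bash
mkdir -p pics; ls; python3 - <<'E'
from cell import telemetry,cams,env
import cv2
o=telemetry.get_obs();print(o)
for n in("scene","side"):
    im=cams.read_camera(n);cv2.imwrite(f"pics/{n}0.png",im);c=cams.calibration(n);print(n,c)
print(cams.calibration("wrist"))
cv2.imwrite("pics/wrist0.png",cams.read_camera("wrist"))
E
```

```text
pics
{'time_s': 0.0, 'qpos': array([68.58940555, 18.43699495, -4.01755211, 83.17477817,  1.29527477,
       78.54149524, -3.2620894 ]), 'joint_velocities': array([-0.08601235,  0.04283771, -0.00799634,  0.00112723,  0.00980235,
        0.05476439, -0.06265556]), 'effort': array([ 3.34834249e-04, -4.91296685e+01, -4.03844845e-01, -3.12524772e+01,
       -6.40834705e-02,  4.39641159e-02,  2.03460058e-04]), 'tool_pos': array([ 0.24555085, -0.60123231,  0.22148629]), 'tool_rot': array([-1.79892000e+02,  5.45996386e-03,  2.22202293e+01]), 'force': array([-0.63624913, -0.28180622,  0.61744916]), 'wrist_torque': array([-0.01529695,  0.00407915, -0.03549095]), 'grasp_force': 0.0, 'grip_width': 0.08729992260771641}
scene {'K': array([[529.37606297,   0.        , 271.85886261],
       [  0.        , 529.37606297, 206.17616595],
       [  0.        ,   0.        ,   1.        ]]), 'origin': array([1.23439859, 0.18766047, 1.08468789]), 'rotation': array([-146.54049201,   -0.37463579,   93.72780108])}
side {'K': array([[419.46560437,   0.        , 275.76543253],
       [  0.        , 419.46560437, 206.05226496],
       [  0.        ,   0.        ,   1.        ]]), 'origin': array([0.52558139, 0.92341804, 0.53556094]), 'rotation': array([-118.62543789,   -1.46951699, -173.72276922])}
{'K': array([[325.1922621 ,   0.        , 281.33680211],
       [  0.        , 325.1922621 , 211.63856867],
       [  0.        ,   0.        ,   1.        ]]), 'hand_eye': array([[-5.94607380e-04, -9.69004709e-01, -2.47041534e-01,
         6.61491231e-02],
       [ 9.99999757e-01, -4.86314781e-04, -4.99373203e-04,
         6.88240457e-04],
       [ 3.63755036e-04, -2.47041771e-01,  9.69004763e-01,
        -1.61551174e-01],
       [ 0.00000000e+00,  0.00000000e+00,  0.00000000e+00,
         1.00000000e+00]])}
```

View pics/scene0.png

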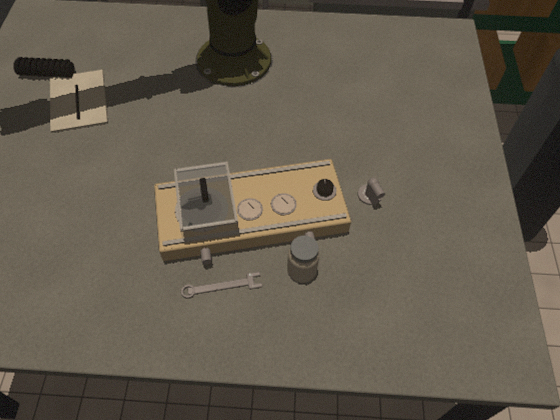

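View pics/side0.png

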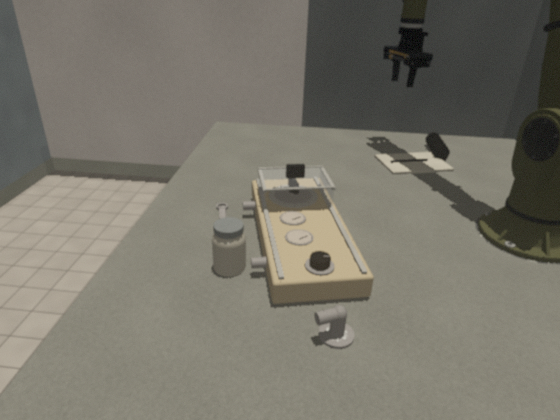

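The scene view shows the unit from about (155,185) to (350,235), with the guard at the left (-y) end around (205,200) and the purge knob at (325,187). The elbow is at (371,192), the jar at (303,258) and the spanner at (222,287). The side view agrees. I'll enlarge it next.

```bash
python3 - <<'E'
import cv2,numpy as np
im=cv2.imread("pics/scene0.png")[150:270,145:360]
im=cv2.resize(im,None,fx=3.7,fy=3.7,interpolation=cv2.INTER_CUBIC)
cv2.imwrite("pics/crop0.png",np.clip(im*1.5,0,255).astype('uint8'))
E
```

```text
(no output)
```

View pics/crop0.png

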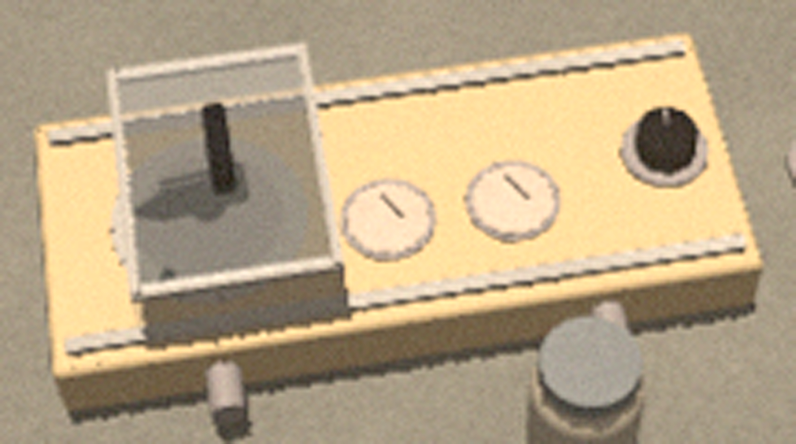

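The enlarged crop shows the box top corners at (38,126), (690,36), (760,268) and (57,372). The guard plate corners are at (110,72), (303,46), (340,262) and (137,292). The nose points to about (137,212), and a dark tab may be at (168,272).

```bash
cat > h.py <<'E'
import numpy as np
from scipy.spatial.transform import Rotation as R
from scipy.optimize import least_squares
from cell import telemetry,cams,env
def proj(n,P):
    c=cams.calibration(n);r=R.from_euler('xyz',c['rotation'],degrees=True).as_matrix()
    q=(np.atleast_2d(P)-c['origin'])@r;return q[:,:2]/q[:,2:]*c['K'][0,0]+c['K'][:2,2]
def rz(a):return R.from_euler('z',a).as_matrix()
def unit(p,P):return np.atleast_2d(P)@rz(p[2]).T+[p[0],p[1],0]
E
python3 - <<'E'
from h import *
px=np.array([[38,126],[690,36],[760,268],[57,372],[110,72],[303,46],[340,262],[137,292]])/3.7+[144.6,149.6]
def pts(g):
    a=[[-.095,-.22,.055],[-.095,.22,.055],[.095,.22,.055],[.095,-.22,.055]]
    y=-.115+g
    return np.array(a+[[-.082,y-.0625,.112],[-.082,y+.0625,.112],[.082,y+.0625,.112],[.082,y-.0625,.112]])
f=lambda v:(proj("scene",unit(v,pts(v[3])))-px).ravel()
s=least_squares(f,[.65,.05,0,0],loss='soft_l1');print(s.x,np.degrees(s.x[2]));print(f(s.x).reshape(-1,2).round(1))
u=s.x
for n,p in dict(grip=[0,-.115+u[3],.134],valve=[0,-.115,.09],open=[0,.05,.134],purge=[0,.178,.079]).items():
    w=unit(u,p)[0];print(n,w.round(4),np.hypot(*w[:2]).round(3),proj("scene",w).round(1),proj("side",w).round(1))
E
```

```text
[0.54581004 0.09927695 0.24131996 0.01296754] 13.826615278320581
[[-1.2 -1.3]
 [ 1.1 -1.5]
 [ 1.8 -0. ]
 [-1.6  0.9]
 [-0.5 -0.1]
 [ 1.1 -0.4]
 [ 1.   0.2]
 [-2.1  0.6]]
grip [5.702e-01 2.000e-04 1.340e-01] 0.57 [[203.6 188.2]] [[295.1 169.1]]
valve [ 0.5733 -0.0124  0.09  ] 0.573 [[199.9 200.3]] [[293.4 183.4]]
open [0.5339 0.1478 0.134 ] 0.554 [[271.7 178.7]] [[307.7 198.5]]
purge [0.5033 0.2721 0.079 ] 0.572 [[325.4 185.2]] [[319.3 256.1]]
```

>>> arm_command(
  series="0 0 0 0.0735 0; 0 0 0 0.0735 0; 25.5 -28.1 0 0 0; 25.5 -28.1 0 0 0; 25.5 -28.1 0 0 0; 25.5 -28.1 0 0 0; 25.5 -28.1 0 0 0; 25.5 -28.1 0 0 0; 25.5 -28.1 0 0 0; 25.5 -28.1 0 0 0; 25.5 -28.1 0 0 0; 25.5 -28.1 0 0 0; 25.5 -28.1 0 0 0; 25.5 -28.1 0 0 0; 25.5 -28.1 0 0 0; 25.5 -28.1 0 0 0; 25.5 -28.1 0 0 0; 25.5 -28.1 0 0 0; 25.5 -28.1 0 0 0; 25.5 -28.1 0 0 0",
  squeeze=25,
)

```text
time_s: 1.82
tool_pos: [0.5713, 0.0005, 0.2225]
tool_rot: [180.0, 0.0, 13.8]
force: [2.4, -0.3, 0.8]
grip_width: 0.087
grasp_force: 0.0
```

>>> arm_command(
  series="0 0 0 0 0; 0 0 0 0 0; 0 0 0 0 0",
)

```text
time_s: 2.07
tool_pos: [0.5706, -0.0016, 0.222]
tool_rot: [180.0, 0.1, 13.8]
force: [0.9, -0.8, 0.0]
grip_width: 0.0868
grasp_force: 0.0
```

```bash
cat >> h.py <<'E'
import cv2,pickle
def snap(n):
    o=telemetry.get_obs();im=cams.read_camera("wrist");cv2.imwrite(f"pics/{n}.png",im);pickle.dump((o['tool_pos'],o['tool_rot']),open(f"pics/{n}.pkl","wb"));return im
def wproj(n,P):
    t,r=pickle.load(open(f"pics/{n}.pkl","rb"));c=cams.calibration("wrist")
    T=np.eye(4);T[:3,:3]=R.from_euler('xyz',r,degrees=True).as_matrix();T[:3,3]=t;T=T@c['hand_eye']
    q=(np.atleast_2d(P)-T[:3,3])@T[:3,:3]
    h=np.hypot(q[:,0],q[:,1]);th=np.arctan2(h,q[:,2])
    return q[:,:2]/h[:,None]*th[:,None]*c['K'][0,0]+c['K'][:2,2]
E
python3 - <<'E'
from h import *
im=snap("w1");cv2.imwrite("pics/w1b.png",np.clip(cv2.resize(im,None,fx=1.4,fy=1.4)*1.4,0,255).astype('uint8'))
o=telemetry.get_obs();print(o['tool_pos'],o['tool_rot'],o['time_s'])
u=[0.54581004,0.09927695,0.24131996];g=.013
P=[[-.095,-.22,.055],[-.095,.22,.055],[.095,.22,.055],[.095,-.22,.055],[-.082,-.1775+g,.112],[-.082,-.0525+g,.112],[.082,-.0525+g,.112],[.082,-.1775+g,.112],[0,-.115+g,.146]]
print((wproj("w1",unit(u,P))*1.4).round())
E
```

```text
[ 0.57044684 -0.00258219  0.22210422] [1.79959297e+02 7.12746685e-02 1.37042094e+01] 2.1167
[[534. 387.]
 [ 62. 373.]
 [ 34. 176.]
 [550. 148.]
 [482. 408.]
 [299. 408.]
 [285. 159.]
 [494. 158.]
 [389. 306.]]
```

View pics/w1b.png

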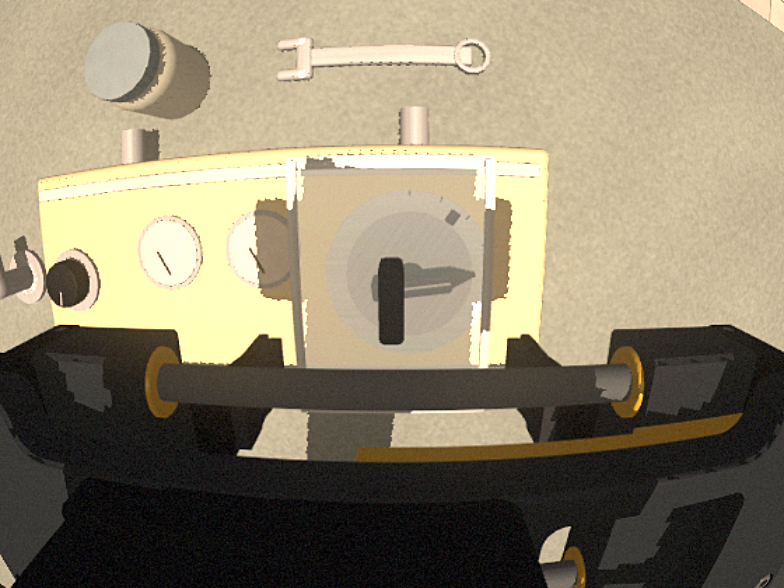

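The wrist view matches the fitted model to about 5 px. The grip bar top is centred at (390,300), the nose tip is at (475,275), and the marker tab is at (453,217) under the guard. I'll lower onto the bar and grip it.

>>> arm_command(
  series="0 -2.5 21 0 0; 0 0 21 0 0; 0 0 21 0 0; 0 0 21 0 0; 0 0 18 0 0; 0 0 0 0 0; 0 0 0 0 255; 0 0 0 0 255; 0 0 0 0 255; 0 0 0 0 255; 0 0 0 0 255; 0 0 0 0 255; 0 0 0 0 255; 0 0 0 0 255",
  squeeze=25,
)

```text
time_s: 3.28
tool_pos: [0.5704, 0.0014, 0.1207]
tool_rot: [180.0, -0.0, 13.8]
force: [-0.4, 0.5, 0.9]
grip_width: 0.0417
grasp_force: 0.0
```

>>> arm_command(
  series="0 0 0 0 255; 0 0 0 0 255; 0 0 0 0 255; 0 0 0 0 255; 0 0 0 0 255; 0 0 0 0 255; 0 0 0 0 255",
)

```text
time_s: 3.87
tool_pos: [0.5703, 0.0011, 0.1205]
tool_rot: [180.0, 0.0, 13.8]
force: [0.6, -1.3, -0.3]
grip_width: 0.0138
grasp_force: 25.0
```

>>> arm_command(
  series="0 -10 0 0 255; 0 -10 0 0 255; 0 -10 0 0 255; 0 -10 0 0 255; 0 -10 0 0 255; 0 -10 0 0 255; 0 -10 0 0 255; 0 -10 0 0 255; 0 -10 0 0 255; 0 -10 0 0 255; 0 -10 0 0 255; 0 -10 0 0 255; 0 -10 0 0 255; 0 -10 0 0 255; 0 -6 0 0 255; 0 -5 0 0 255; 0 0 0 0 255; 0 0 0 0 255; 0 0 0 0 255",
)

```text
time_s: 5.45
tool_pos: [0.5334, 0.1477, 0.1204]
tool_rot: [179.9, 0.1, 13.8]
force: [-4.7, -4.0, 3.6]
grip_width: 0.0136
grasp_force: 25.0
```

>>> arm_command(
  series="0 0 0 0 0; 0 0 0 0 0; 0 0 0 0 0; 0 0 -20 0 0; 0 0 -30 0 0; 0 0 -35 0 0; 0 30 -15 0 0; 0 35 0 0 0; 0 35 0 0 0; 0 35 0 0 0; 0 29 0 0 0; 0 0 0 0 0; 0 0 0 0 0; 0 0 0 0 0",
)

```text
time_s: 6.62
tool_pos: [0.5736, -0.0098, 0.2205]
tool_rot: [-179.9, -0.0, 13.8]
force: [-0.3, 0.3, 0.6]
grip_width: 0.0861
grasp_force: 0.0
```

```bash
python3 - <<'E'
from h import *
im=snap("w2")
u=[0.54581004,0.09927695,0.24131996];g=.165
c=im[90:270,110:420];cv2.imwrite("pics/w2b.png",np.clip(cv2.resize(c,None,fx=2.55,fy=2.55,interpolation=cv2.INTER_CUBIC)*1.3,0,255).astype('uint8'))
o=telemetry.get_obs();print(o['tool_pos'],o['tool_rot'],o['time_s'],o['qpos'].round(1))
P=[[-.095,-.22,.055],[-.095,.22,.055],[.095,.22,.055],[.095,-.22,.055],[-.082,-.1775+g,.112],[-.082,-.0525+g,.112],[.082,-.0525+g,.112],[.082,-.1775+g,.112],[0,-.115+g,.146],[0,-.115,.101]]
print(((wproj("w2",unit(u,P))-[109.8,89.8])*2.55).round())
E
```

```text
[ 0.57350518 -0.00911748  0.22062659] [-1.79935029e+02 -4.74003850e-02  1.39301946e+01] 6.6667 [ 27.   11.5 -32.7  93.6   6.3  76.7 -82.7]
[[ 676.  481.]
 [-179.  452.]
 [-229.   95.]
 [ 704.   43.]
 [ 173.  515.]
 [ -91.  493.]
 [-146.  101.]
 [ 138.   69.]
 [ -49.  331.]
 [ 443.  298.]]
```

View pics/w2b.png

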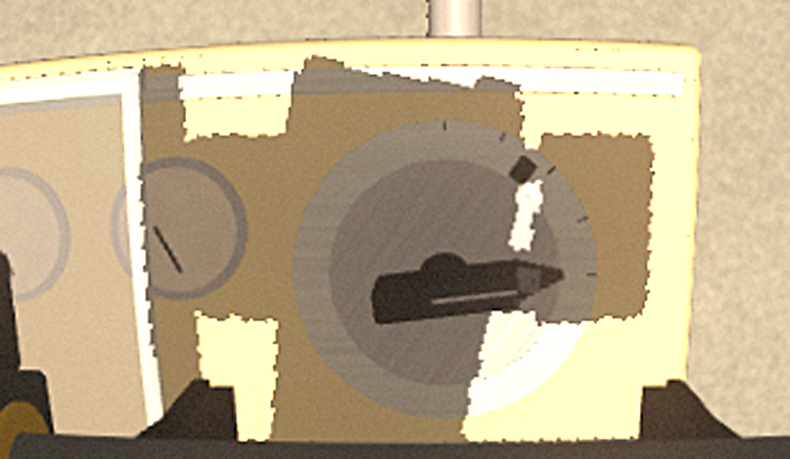

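The crop shows the guard fully aside, with its edge at (133,68). The bar's top face has its lower edge from (378,323) to (518,305), and the nose tip is at (564,275). The marker tab centre is at (523,168). Ring ticks are at (593,275), (583,219), (551,170), (503,136) and (445,125).

```bash
cat > fit.py <<'E'
from h import *
u0=[0.54581004,0.09927695,0.24131996]
def pol(r,t,z):return [r*np.sin(t),-.115-r*np.cos(t),z]
def bar(l,w,t,z):  # l along pointer, w to the +angle side
    return [l*np.sin(t)+w*np.cos(t),-.115-l*np.cos(t)+w*np.sin(t),z]
E
python3 - <<'E'
from fit import *
px=np.array([[593,275],[583,219],[551,170],[503,136],[445,125],[523,168],[564,275],[378,323],[518,305]])/2.55+[109.8,89.8]
def model(v):
    dx,dy,rt,zr,a,m=v
    P=[pol(rt,k*np.pi/8,zr) for k in range(5)]+[pol(.052,m,.066),pol(.044,a,.081),bar(-.026,-.0065,a,.101),bar(.026,-.0065,a,.101)]
    return wproj("w2",unit([u0[0]+dx,u0[1]+dy,u0[2]],P))
f=lambda v:np.r_[(model(v)-px).ravel(),(v[3]-.06)/.002,v[0]/.003,v[1]/.003]
s=least_squares(f,[0,0,.055,.06,.1,.8]);print(s.x.round(4));print((f(s.x)[:18].reshape(-1,2)*2.55).round(1))
print(unit([u0[0]+s.x[0],u0[1]+s.x[1],u0[2]],[0,-.115,.09]))
for k,i in(("a",6),("m",5)):print(k)
E
```

```text
[ 5.000e-04 -1.000e-03  5.890e-02  6.030e-02  1.084e-01  9.633e-01]
[[-1.1 -0.6]
 [-0.1 -0.5]
 [ 1.  -0.2]
 [ 0.6  0.5]
 [ 0.3 -0.3]
 [ 0.1 -0.2]
 [-1.3 -2. ]
 [-3.6  0.3]
 [ 3.6  2.8]]
[[ 0.57383078 -0.01334678  0.09      ]]
a
m
```

>>> arm_command(
  series="0 0 0 0.122 0; 0 0 0 0.122 0; 0 0 0 0.122 0; 0 0 0 0.122 0; 0 0 0 0.122 0; 0 0 0 0.122 0; 0 0 0 0.122 0; 0 0 0 0.122 0; 0 0 0 0.122 0; 0 0 0 0.122 0; 0 0 0 0.122 0; 0 0 0 0.122 0; 4 0 0 0 0; 0 0 0 0 0; 0 0 0 0 0; 0 0 0 0 0",
)

```text
time_s: 8.0
tool_pos: [0.5745, -0.0143, 0.2146]
tool_rot: [179.3, 0.2, -60.1]
force: [-0.1, 0.5, 0.3]
grip_width: 0.087
grasp_force: 0.0
```

>>> arm_command(
  series="0 0 0 0 0; 0 0 0 0 0; 0 0 0 0 0",
)

```text
time_s: 8.25
tool_pos: [0.5744, -0.0162, 0.2144]
tool_rot: [179.3, 0.2, -60.3]
force: [-0.3, 0.5, 1.0]
grip_width: 0.0868
grasp_force: 0.0
```

```bash
python3 - <<'E'
from h import *
o=telemetry.get_obs();print(o['tool_pos'],o['tool_rot'],o['time_s'],o['qpos'].round(1),o['joint_velocities'].round(1))
E
```

```text
[ 0.57436658 -0.01617019  0.21441755] [ 1.79279920e+02  1.63747582e-01 -6.02926083e+01] 8.25 [   4.6   10.2   -6.6   94.1    1.4   76.4 -152.5] [-0.8  0.   1.   0.1 -0.1  0.   0. ]
```

Joint 7 ran into its limit, so I'll use the half-turn equivalent at yaw 110°.

>>> arm_command(
  series="0 0 0 -0.12 0; 0 0 0 -0.12 0; 0 0 0 -0.12 0; 0 0 0 -0.12 0; 0 0 0 -0.12 0; 0 0 0 -0.12 0; 0 0 0 -0.12 0; 0 0 0 -0.12 0; 0 0 0 -0.12 0; 0 0 0 -0.12 0; 0 0 0 -0.12 0; 0 0 0 -0.12 0; 0 0 0 -0.12 0; 0 0 0 -0.12 0; 0 0 0 -0.12 0; 0 0 0 -0.12 0; 0 0 0 -0.12 0; 0 0 0 -0.12 0; 0 0 0 -0.12 0; 0 0 0 -0.12 0",
)

```text
time_s: 9.92
tool_pos: [0.5744, -0.0159, 0.2144]
tool_rot: [-179.4, 0.4, 77.6]
force: [0.5, -0.3, 0.2]
grip_width: 0.0872
grasp_force: 0.0
```

>>> arm_command(
  series="0 0 0 -0.12 0; 0 0 0 -0.12 0; 0 0 0 -0.12 0; 0 0 0 -0.12 0; 0 0 0 0 0; 0 0 0 0 0; 0 0 0 0 0; 0 0 0 0 0",
)

```text
time_s: 10.58
tool_pos: [0.5744, -0.0156, 0.2143]
tool_rot: [-179.3, 0.0, 104.7]
force: [-0.2, -0.2, -0.4]
grip_width: 0.087
grasp_force: 0.0
```

```bash
python3 - <<'E'
from h import *
o=telemetry.get_obs();print(o['tool_pos'],o['tool_rot'],o['time_s'],o['qpos'].round(1),o['joint_velocities'].round(1))
E
```

```text
[ 0.57437769 -0.01558153  0.21433331] [-1.79251859e+02  4.63705400e-02  1.04656300e+02] 10.5833 [ 16.5  11.1 -20.3  93.7   4.1  76.6  10.3] [-0.3  0.   0.  -0.   0.  -0.1  0.4]
```

>>> arm_command(
  series="0 0 0 -0.093 0; 2.4 0 15 0 0; 0 0 25 0 0; 0 0 25 0 0; 0 0 25 0 0; 0 0 25 0 0; 0 0 15 0 0; 0 0 7 0 0; 0 0 0 0 0; 0 0 0 0 0",
)

```text
time_s: 11.42
tool_pos: [0.5723, -0.0137, 0.0779]
tool_rot: [-179.3, -0.0, 110.1]
force: [0.7, -0.4, 0.3]
grip_width: 0.0869
grasp_force: 0.0
```

```bash
python3 - <<'E'
from h import *
o=telemetry.get_obs();print(o['tool_pos'],o['tool_rot'],o['force'])
E
```

```text
[ 0.57227378 -0.01365826  0.07786502] [-1.79278598e+02 -1.67377269e-02  1.10083887e+02] [ 0.71942155 -0.35532312  0.26029792]
```

>>> arm_command(
  series="0 1.5 0 0 255; 0 0 0 0 255; 0 0 0 0 255; 0 0 0 0 255; 0 0 0 0 255; 0 0 0 0 255; 0 0 0 0 255; 0 0 0 0 255; 0 0 0 0 255; 0 0 0 0 255; 0 0 0 0 255; 0 0 0 0 255; 0 0 0 0 255; 0 0 0 0 255; 0 0 0 0 255; 0 0 0 0 255",
  squeeze=20,
)

```text
time_s: 12.75
tool_pos: [0.5739, -0.013, 0.0774]
tool_rot: [-179.3, -0.0, 110.1]
force: [3.8, 1.0, -3.3]
grip_width: 0.0195
grasp_force: 20.0
```

A 19.5 mm opening is wider than the 13 mm bar, so the tips are probably on the round hub seen at (443,258) in the last crop. I'll regrip 9 mm higher.

>>> arm_command(
  series="0 0 0 0 150; 0 0 0 0 150; 0 0 0 0 150; 0 0 -9 0 150; 0 0 0 0 150; 0 0 0 0 255; 0 0 0 0 255; 0 0 0 0 255; 0 0 0 0 255; 0 0 0 0 255; 0 0 0 0 255; 0 0 0 0 255; 0 0 0 0 255; 0 0 0 0 255",
  squeeze=20,
)

```text
time_s: 13.92
tool_pos: [0.5738, -0.013, 0.0862]
tool_rot: [-179.3, -0.0, 110.1]
force: [3.3, 1.6, -2.6]
grip_width: 0.0129
grasp_force: 19.9
```

>>> arm_command(
  series="0 0 0 -0.057 255; 0 0 0 -0.057 255; 0 0 0 -0.057 255; 0 0 0 -0.057 255; 0 0 0 -0.057 255; 0 0 0 -0.057 255; 0 0 0 -0.057 255; 0 0 0 -0.057 255; 0 0 0 -0.057 255; 0 0 0 -0.057 255; 0 0 0 -0.057 255; 0 0 0 -0.057 255; 0 0 0 -0.057 255; 0 0 0 -0.057 255; 0 0 0 -0.057 255; 0 0 0 0 255; 0 0 0 0 255; 0 0 0 0 255",
  squeeze=20,
)

```text
time_s: 15.42
tool_pos: [0.5742, -0.0126, 0.0862]
tool_rot: [-179.6, -0.5, 159.0]
force: [4.7, 2.0, -5.2]
grip_width: 0.0128
grasp_force: 19.9
```

>>> arm_command(
  series="0 0 0 0 0; 0 0 0 0 0; 0 0 0 0 0; 0 0 0 0 0; 0 0 -10 0 0; 0 0 -25 0 0; 0 0 -35 0 0; 0 0 -35 0 0; 0 0 -30 0 0; 0 0 0 0 0; 0 0 0 0 0; 0 0 0 0 0",
)

```text
time_s: 16.42
tool_pos: [0.5747, -0.0127, 0.2214]
tool_rot: [-179.5, -0.6, 159.1]
force: [-0.6, 0.0, -1.1]
grip_width: 0.0833
grasp_force: 0.0
```

```bash
python3 - <<'E'
from fit import *
im=snap("w3")
o=telemetry.get_obs();print(o['tool_pos'],o['tool_rot'],o['time_s'],o['qpos'].round(1))
u=[u0[0]+.0005,u0[1]-.001,u0[2]]
P=[pol(0,0,.101),pol(.052,.963,.066),pol(.044,.963,.081)]
q=wproj("w3",unit(u,P));print(q.round())
x,y=q[1].astype(int);x0=max(0,x-70);y0=max(0,y-55)
c=im[y0:y0+110,x0:x0+140];print(x0,y0,((q-[x0-.2,y0-.2])*5).round())
cv2.imwrite("pics/w3b.png",np.clip(cv2.resize(c,None,fx=5,fy=5,interpolation=cv2.INTER_CUBIC)*1.5,0,255).astype('uint8'))
E
```

```text
[ 0.57425516 -0.01280139  0.2205006 ] [-179.47885621   -0.6772596   159.08895428] 16.4667 [ 23.   11.8 -28.1  92.9   5.8  77.6  63.2]
[[283. 208.]
 [283. 249.]
 [283. 246.]]
212 193 [[355.  74.]
 [355. 279.]
 [355. 268.]]
```

View pics/w3b.png

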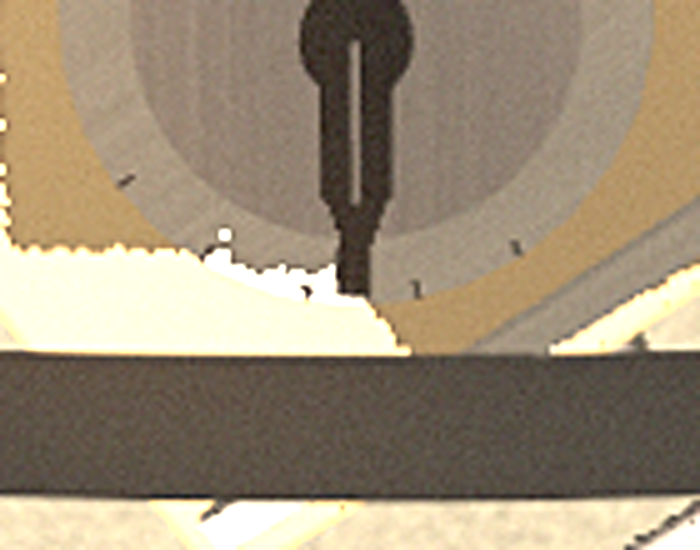

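The handle centre line is at x≈356 and the tab at (354,270), so they line up within about 0.5 mm. The fingers are clear, so I'll go back to the guard.

>>> arm_command(
  series="0 0 0 -0.121 0; 0 0 0 -0.121 0; 0 0 0 -0.121 0; 0 0 0 -0.121 0; 0 0 0 -0.121 0; 1 33 0 0 0; 0 33 0 0 0; 0 33 0 0 0; 0 33 0 0 0; 0 33 0 0 0; 0 0 0 0 0; 0 0 0 0 0; 0 0 0 0 0",
)

```text
time_s: 17.55
tool_pos: [0.5343, 0.1466, 0.22]
tool_rot: [-179.9, -0.9, -166.2]
force: [0.4, -0.2, 0.0]
grip_width: 0.0869
grasp_force: 0.0
```

>>> arm_command(
  series="0 1 20 0 0; 0 0 25 0 0; 0 0 25 0 0; 0 0 20 0 0; 0 0 9 0 0; 0 0 0 0 0; 0 0 0 0 255; 0 0 0 0 255; 0 0 0 0 255; 0 0 0 0 255; 0 0 0 0 255; 0 0 0 0 255; 0 0 0 0 255; 0 0 0 0 255; 0 0 0 0 255; 0 0 0 0 255; 0 0 0 0 255; 0 0 0 0 255; 0 0 0 0 255; 0 0 0 0 255",
  squeeze=25,
)

```text
time_s: 19.22
tool_pos: [0.5334, 0.1477, 0.1221]
tool_rot: [-179.9, -0.8, -166.2]
force: [-0.1, -1.2, 1.5]
grip_width: 0.0136
grasp_force: 25.0
```

>>> arm_command(
  series="0 -10 0 0 255; 0 -10 0 0 255; 0 -10 0 0 255; 0 -10 0 0 255; 0 -10 0 0 255; 0 -10 0 0 255; 0 -10 0 0 255; 0 -10 0 0 255; 0 -10 0 0 255; 0 -10 0 0 255; 0 -10 0 0 255; 0 -10 0 0 255; 0 -10 0 0 255; 0 -10 0 0 255; 0 -10 0 0 255; 0 -8 0 0 255; 0 -5 0 0 255; 0 0 0 0 255; 0 0 0 0 255; 0 0 0 0 255",
)

```text
time_s: 20.88
tool_pos: [0.5738, -0.0123, 0.1222]
tool_rot: [-179.8, -0.6, -166.3]
force: [7.3, 0.3, -6.4]
grip_width: 0.0139
grasp_force: 25.0
```

>>> arm_command(
  series="0 0 0 0 0; 0 0 0 0 0; 0 0 0 0 0; 0 0 0 0 0; 0 0 0 0 0; 0 0 -15 0 0; 0 0 -30 0 0; 0 0 -30 0 0; 0 0 -30 0 0; 0 0 -10 0 0; 0 0 0 0 0; 0 0 0 0 0; 0 0 0 0 0; 0 0 0 0 0",
)

```text
time_s: 22.05
tool_pos: [0.5725, -0.0101, 0.2352]
tool_rot: [-180.0, -0.9, -166.2]
force: [-0.2, 0.2, -1.2]
grip_width: 0.0865
grasp_force: 0.0
```

```bash
python3 - <<'E'
from fit import *
im=snap("w4")
o=telemetry.get_obs();print(o['tool_pos'],o['time_s'])
u=[u0[0]+.0005,u0[1]-.001,u0[2]]
print((wproj("w4",unit(u,[[0,-.115,.146],[-.0225,-.115,.146],[-.082,-.1775,.112],[-.082,-.0525,.112]]))*1.4).round())
cv2.imwrite("pics/w4b.png",np.clip(cv2.resize(im,None,fx=1.4,fy=1.4)*1.4,0,255).astype('uint8'))
E
```

```text
[ 0.57258551 -0.00997543  0.23542492] 22.1
[[389. 307.]
 [389. 268.]
 [290. 167.]
 [489. 166.]]
```

View pics/w4b.png

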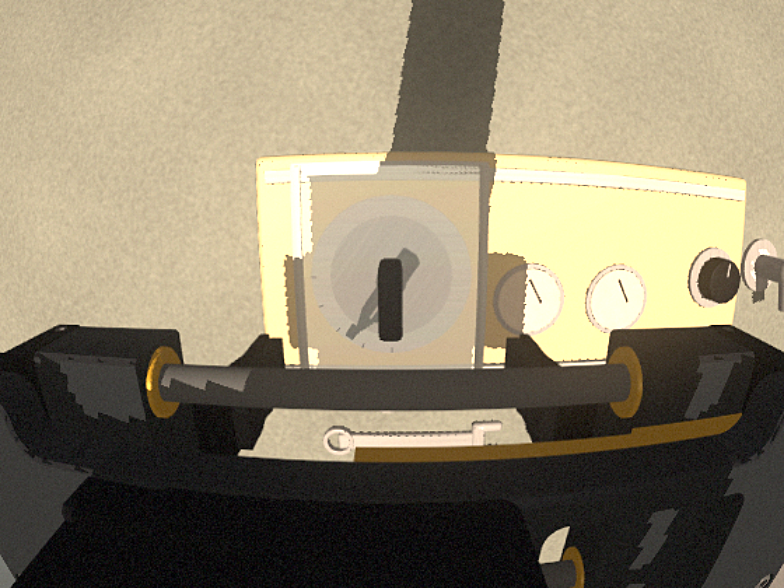

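The guard edges at (292,168) and (489,166) match the fully closed prediction. The handle points at the tab, and nothing is touching the scene. I'll hand it in.

```bash
python3 -c "
from cell import env
print(env.sign_off())"
```

```text
the job is handed in; nothing more can be done
None
```

The job is handed in, though sign-off returned no verdict: by the last pictures the valve handle points at the marker tab within about 0.5 mm, the guard is fully closed again, and the arm was clear of everything at about 22 s.

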